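# Load a slide carrier under the scanner's stage clip

### The job

Load the orange slide carrier into the slide scanner's stage: press the clip's green pad down with one fingertip and keep it down while the other fingertip pushes the carrier along its guides until it is fully home against the end stop, then let go so that the clip closes on it. The clip must stay clear of the carrier until the carrier is home. Only push the carrier, do not lift or tip it, and leave the other things on the bench where they are.

Things in the scene. Friction and masses are not known exactly. Their poses are not given: they have to be found in the camera images.
- nest (a point): Centre of the nest on the stage that is run out of the white slide scanner, on the dark plate's top face, 75 mm above the bench. +y: the way the carrier is pushed, towards the scanner's housing (200 mm tall, from y = +110 mm); -x: the clip's side; +z up. The sizes below are mm in this frame. The plate spans x -80..+50, y -125..+110 and is bare behind the carrier.
- stop (a point): Middle of the end stop's face on the plate (nest y = +40); the stop is an aluminium bar 8 mm tall across the nest. Two straight aluminium guides lead to it from y = -115, with 42 mm between them: 5 mm tall at x -26.5..-21, 7 mm tall at x +21..+29.
- carrier: Orange slide carrier holding a glass slide, 40 mm (x) by 80 mm (y) by 8 mm thick, 55 to 115 g, loose between the guides. Origin: centre of its underside; axes as the nest's. Home when its origin is at the nest's; it starts 40 to 53 mm short of that.
- tab (a point): On the carrier's rear face, on its centre line, 9 mm above its underside. The face to push: the rear (-y) end of the carrier, 8 mm tall, carries an upright tab, 26 mm wide (x) and 4 mm thick, flush with that end, whose top is 18 mm above the underside.
- clip (a joint): Angle of the spring clip (rad), a rocker on a pin parallel to the nest's y at nest x = -36, z = +6. 0: released with nothing beneath. Pressing the green pad down turns it up to 0.38 (its stop); above 0.18 the jaw clears the carrier. Let go over the carrier it rests on it at about 0.16. Its spring takes about 2 N on the pad to start and 6 to 8 N fully down.
- nose (a point): Underside of the jaw's black rubber nose, a bar 5 mm thick and 24 mm long, at nest x -17..-12, y +6..+30; it moves with the clip. Released it hangs 4.5 mm above the plate and blocks the carrier; with the pad fully down it is about 12 mm above the plate.
- pad (a point): Centre of the top of the clip's green ribbed pad, 24 mm (x) by 105 mm (y: -120..-15); it moves with the clip. Released: nest (-60, -67, +15), sloping up outwards by 0.19 rad; fully down: (-61, -67, +5), sloping down outwards by as much. A fingertip may slide along the pad as it holds it down; another at the same height meets the carrier's rear face or tab.
- spare_carrier: Grey empty slide carrier of the same shape, lying on the bench; leave alone. Origin: centre of its underside.
- oil_bottle: Amber dropper bottle, 28 mm across, 68 mm tall, on the bench beyond the stage; leave alone. Origin: centre of its underside.
- marker: White and blue marker pen, 120 mm long, lying on the bench; leave alone. Origin: underside, near the middle.
- tip_box: Blue pipette-tip box with a clear lid, 87 by 122 mm, 93 mm tall, on the bench; leave alone. Origin: centre of its underside.
- slide_box: White slide box with a red lid, 76 by 96 mm, 33 mm tall, on the bench; leave alone. Origin: centre of its underside.
- jar: Glass jar with a white cap, 60 mm across, 80 mm tall, on the bench; leave alone. Origin: centre of its underside.
- forceps: Steel forceps, 115 mm long, lying on the bench; leave alone. Origin: underside, middle.
There are look-alikes about, which are no part of the job. What is meant by the carrier is not red, and is the larger of those in its own colour.

How it is judged:
By the outcome, as a careful person would: the job done as asked, in the order asked, and still so for the second after the job is handed in, with the robot touching nothing.
It also fails if it takes over 45 s, if anything falls off the work surface, if the arm or the gripper's body presses on something with over 40 N, if the wrist force passes 120 N, or if a joint passes its speed limit or range.

### The arm

A 6-joint arm with a two-finger parallel gripper is mounted at the origin on the work surface. World frame = base frame: x ahead of the robot, y to its left, z up, the work surface at z = 0. Lengths are in mm, angles in rad, forces in N, time in s.
With the tool pointing down it reaches from about 350 to 950 mm from the base axis. Payload 17.4 kg.
Tool frame: the origin (TCP) lies on the centre line of the jaws, within the pads' length; the fingertips stand 17 mm ahead of it and the grasp point (between the pads) lies 2 mm behind it; z points along the fingers, x is the direction in which the jaws open and shut, and the axes are right-handed (so a half turn about z gives the same grasp; the last joint's range is limited). The gripper opens to 93 mm and grips with 3 to 60 N. Pads are 15 mm wide; open, the fingers measure 128 mm over their backs; the gripper's body (75 mm by 188 mm) begins 65 mm behind the grasp point.
Start: joints at [1.075, 0.116, 1.442, -0, 1.584, -0.038], TCP at [298.342, 605.495, 235.646] pointing down, gripper open.
Joint ranges: [-2.83, 2.83], [-0.83, 2.19], [0.07, 2.5], [-1.14, 4.28], [0.01, 3], [-2.97, 2.97]. Speed limits (rad/s): [1.89, 1.89, 2.22, 3.14, 3.14, 3.14].

### API

Orientations are given as a 3x3 rotation matrix whose columns are the frame's x, y, z axes.
In Python, from station import manip, read_camera, ticket gives the robot as it stands.
- The arm moves only by the tool move_arm, never from a script. Its argument "targets" is a list of rows, each a list of 7 numbers: the turn, a rotation vector about the world's x, y, z each as a share of 360 degrees, from -1 to 1, then the shift along the world's x, y, z each as a share of 50 cm, from -1 to 1, then the opening, from 0 (shut) to 1 (fully open). A call has 1 to 10 rows; each row is the pose to reach, as a shift and turn from the pose measured when the call began, turning the shorter way round; what a row does not reach only later rows make up. A row lasts 1/10 s, in which the tool goes at most 50 mm and 8.59 degrees, less where a joint would pass 70% of its speed; a pose out of reach is approached as far as the arm can. A call with a number of a shift or a turn outside -1 to 1 is refused whole. A call with a gripper value outside its range is refused whole. The fingers move at their own pace and stop on an object; the grip force is fixed at half the most. Time passes only in rows, so rows that repeat a pose let the fingers close. It gives the time, the measured TCP pose, the force and the opening at its end, in the units of the state.
- manip.read_state(): the state, without advancing time (a new reading comes with each control period).
- read_camera(name): name is "side" or "top"; returns a dict with "color" (420x560x3 uint8, blue, green, red), "z_map" (420x560 float32, mm along the optical axis (not along the pixel's ray), 0 where there is no reading), "K" (3x3 intrinsics, pixels), "R" (3x3) and "t" (3): a world point X has camera coordinates R X + t. Camera axes: x right, y down, z forward; pixel columns grow to the right and rows downward; lengths in mm; the calibration is good to about 2 mm. A picture is of the moment at which its call begins.
- ticket.hand_in(): hands the job in, once; it reports no verdict.
The state is a dict: "time": time; "joint_positions": joint angles; "joint_velocities": joint speeds; "effort": joint torques, N m; "ee_pos": TCP position; "eef_rot": TCP orientation; "wrist_force": force on the tool from outside, world axes, zero at the start; "wrist_torque": the same for the moment, N m; "grip_width": finger opening in mm.
Only numpy, scipy, OpenCV 4.12 (cv2) and the standard library are available. Lean on these libraries where they do the work, as an engineer would, in place of code of your own. Each camera call takes 0.05 s, during which the arm holds its last target.

## Working session

There is one attempt and no reset: what is moved stays moved. The work goes in short steps, Python scripts to look and compute and a tool call to move; the robot and the scene stay as the last step left them, time stands still between calls to the robot, and variables do not carry over. Pictures are saved under pics/ and viewed, and the job is handed in when it is done.

Besides the shell and the picture viewer there is one more tool, called after "Call:" by a JSON object that holds its "op" and its "data", one argument or row to a line. move_arm: Moves the arm, as the interface text tells. Its arguments: {"type":"object","properties":{"targets":{"type":"array","items":{"type":"array","items":{"type":"number"}}}},"required":["targets"]}

```bash
mkdir -p pics; cat > h.py <<'E'
import numpy as np, cv2, pickle
def P(c,u,v,z=None,h=None):
    K,R,t=np.array(c["K"]),np.array(c["R"]),np.array(c["t"])
    r=np.linalg.inv(K)@np.array([u,v,1.0])
    if h is not None:
        d=R.T@r; o=-R.T@t; return o+d*(h-o[2])/d[2]
    if z is None: z=c["z_map"][int(v),int(u)]
    return R.T@(r*z-t)
def proj(c,X):
    p=np.array(c["K"])@(np.array(c["R"])@np.array(X)+np.array(c["t"])); return p[:2]/p[2]
E
python3 - <<'E'
from station import manip, read_camera
import cv2,pickle
s=manip.read_state(); print(s)
for n in("top","side"):
    c=read_camera(n); pickle.dump(dict(c),open(n+"0.pkl","wb")); cv2.imwrite(f"pics/{n}0.png",c["color"]); print(n,c["K"],c["R"],c["t"])
E
```

```text
{'time': 0.0, 'joint_positions': array([ 1.07518032e+00,  1.16438504e-01,  1.44227134e+00,  1.51593935e-05,
        1.58396962e+00, -3.77871351e-02]), 'joint_velocities': array([ 5.27487833e-04,  3.25095049e-05,  7.77914140e-04, -9.79119941e-05,
        4.77897572e-04,  1.58649942e-04]), 'effort': array([-9.59165518e-04, -7.21301723e+01, -6.22595572e+01,  7.79431569e-02,
        2.40719336e-02, -1.40355746e-04]), 'ee_pos': array([298.26006691, 605.32482304, 234.93340992]), 'eef_rot': array([[ 4.42001161e-01,  8.97014321e-01, -5.30188636e-04],
       [ 8.97013821e-01, -4.42001475e-01, -9.48824888e-04],
       [-1.08545367e-03, -5.62048324e-05, -9.99999409e-01]]), 'wrist_force': array([-0.24504916,  0.05007369, -0.23961865]), 'wrist_torque': array([-0.0187147 ,  0.01448672,  0.00234479]), 'grip_width': 93.04344976594624}
top [[394.33532114   0.         280.02989436]
 [  0.         394.33532114 208.31467203]
 [  0.           0.           1.        ]] [[ 0.02388137 -0.9997126   0.00209858]
 [-0.99877823 -0.02394979 -0.04322561]
 [ 0.04326345 -0.00106373 -0.99906313]] [-86.23545239 559.9569172  836.06165188]
side [[489.96706762   0.         277.90036254]
 [  0.         489.96706762 205.36485564]
 [  0.           0.           1.        ]] [[ 0.98398453 -0.17661572  0.02411094]
 [-0.0698207  -0.50633108 -0.85950795]
 [ 0.16401073  0.84405908 -0.51055338]] [-562.01612812   66.19506206  780.95499153]
```

View pics/top0.png

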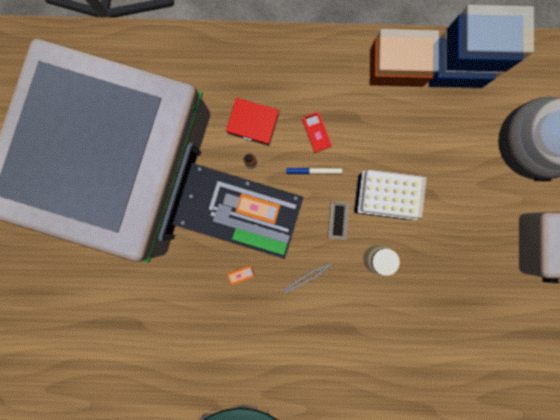

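View pics/side0.png

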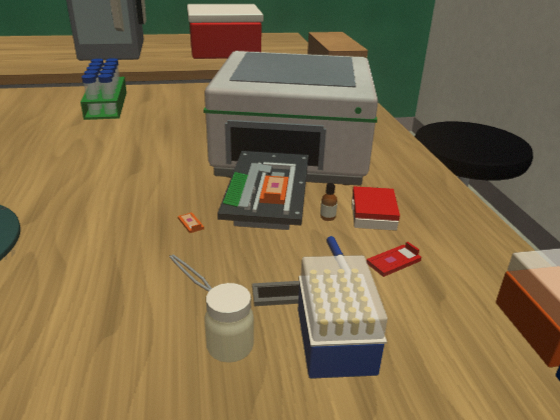

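The candidates are: orange on the stage at top (258,207), a small orange piece on the bench at (240,275), and a red one at (317,132). The one on the stage is orange and larger, so it fits. I'll confirm it in enlarged crops.

```bash
python3 - <<'E'
import pickle,cv2
c=pickle.load(open("top0.pkl","rb"));i=c["color"][150:290,160:320];cv2.imwrite("pics/top0c.png",cv2.resize(i,None,fx=5,fy=4.2857*1.0,interpolation=cv2.INTER_CUBIC) if 0 else cv2.resize(i[:120],None,fx=5,fy=5,interpolation=cv2.INTER_CUBIC))
c=pickle.load(open("side0.pkl","rb"));i=c["color"][140:240,210:330];cv2.imwrite("pics/side0c.png",cv2.resize(i,None,fx=6,fy=6,interpolation=cv2.INTER_CUBIC))
E
```

```text
(no output)
```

View pics/top0c.png

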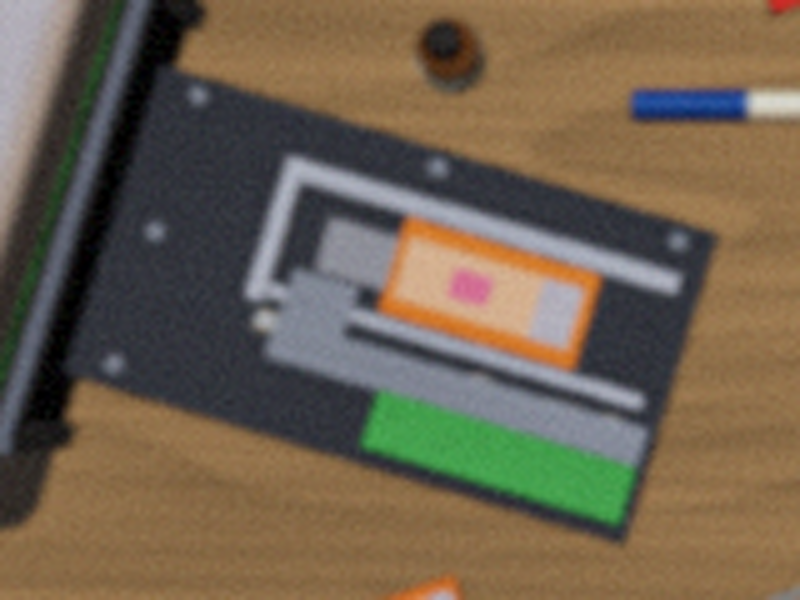

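View pics/side0c.png

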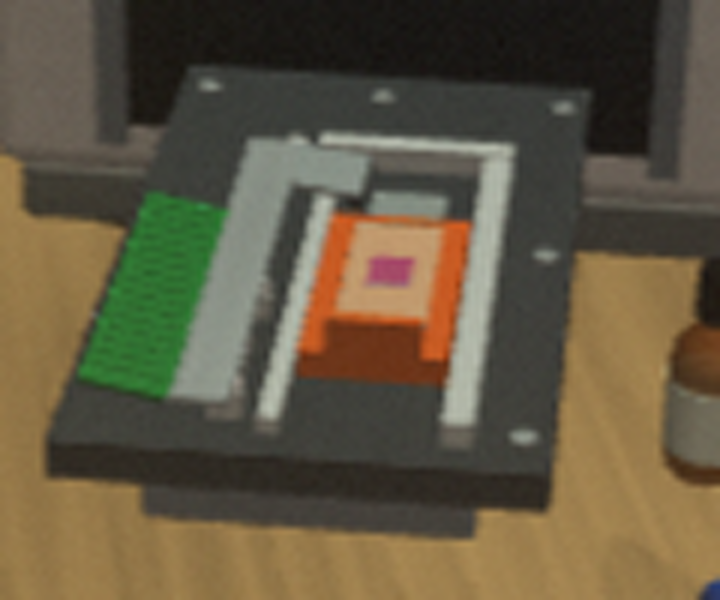

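The crops confirm it: the orange carrier between the guides (top crop 490,290, about 40x80) is the one meant. Its tab is at the rear, to the right in the top view, and the jaw is at crop (315,300) ahead of it. Next I'll fit the nest pose.

```bash
cat > fit.py <<'E'
import pickle,numpy as np
from scipy.optimize import least_squares
from h import *
T=pickle.load(open("top0.pkl","rb"));S=pickle.load(open("side0.pkl","rb"))
tp=[((50,-125,0),718,235),((-80,-125,0),625,540),((29,-115,7),685,273),((21,-115,7),675,294),((-21,-115,5),646,394),((-26.5,-115,5),640,411),((21,40,8),303,186)]
sp=[((-80,-125,0),48,440),((50,-125,0),550,475),((21,-115,7),442,425),((29,-115,7),475,427),((-26.5,-115,5),256,413),((-21,-115,5),280,413),((21,40,8),483,158)]
ob=[(T,n,(160+(u-2)/5,150+(v-2)/5),0) for n,u,v in tp]+[(S,n,(210+(u-2.5)/6,140+(v-2.5)/6),1) for n,u,v in sp]
def W(p,n,cam=None):
    a=p[2]; n=np.array(n,float)
    return np.array([p[0]+np.cos(a)*n[0]-np.sin(a)*n[1],p[1]+np.sin(a)*n[0]+np.cos(a)*n[1],75+n[2]])
def res(p,which=None):
    return np.concatenate([proj(c,W(p,n))-q for c,n,q,k in ob if which is None or k==which])
x0=P(T,250,205,h=75);p0=[x0[0],x0[1],-.25]
E
python3 - <<'E'
from fit import *
for w in(0,1,None):
    r=least_squares(res,p0,args=(w,)); print(w,r.x.round(3),r.fun.reshape(-1,2).round(1).tolist())
p=r.x
# depth check
for n in [(0,-120,0),(40,-50,0),(-60,60,0),(35,80,0)]:
    u,v=proj(T,W(p,n)); print(n,P(T,u,v).round(1),W(p,n).round(1))
Ri=np.array([[np.cos(p[2]),np.sin(p[2])],[-np.sin(p[2]),np.cos(p[2])]])
for u,v in((600,268),(577,370)):
    X=P(T,160+(u-2)/5,150+(v-2)/5,h=75+8);print("rear",(Ri@(X[:2]-p[:2])).round(1), )
for u,v,h in((410,215,8),(380,312,8),(360,450,13),(620,525,13),(635,465,17)):
    X=P(T,160+(u-2)/5,150+(v-2)/5,h=75+h);print("front/pad",(Ri@(X[:2]-p[:2])).round(1))
for u,v,h in((298,381,0),(445,381,0),(325,320,18),(425,320,18)):
    X=P(S,210+(u-2.5)/6,140+(v-2.5)/6,h=75+h);print("side rear",(Ri@(X[:2]-p[:2])).round(1))
E
```

```text
0 [ 5.69279e+02  1.46210e+01 -2.65000e-01] [[0.4, -0.6], [0.5, 1.2], [-0.7, 0.3], [0.2, -0.1], [-0.1, 0.4], [0.3, -0.4], [-0.6, -0.8]]
1 [ 5.70084e+02  1.68390e+01 -2.69000e-01] [[-0.8, -0.1], [0.6, -0.1], [0.1, -0.4], [-0.2, -0.4], [0.2, 0.6], [-0.2, 0.8], [0.4, -0.9]]
None [ 5.69594e+02  1.52700e+01 -2.67000e-01] [[0.1, -0.6], [0.0, 1.1], [-1.0, 0.2], [-0.2, -0.1], [-0.5, 0.3], [-0.1, -0.4], [-0.9, -1.0], [-0.8, 0.5], [0.7, 0.5], [0.2, 0.1], [-0.1, 0.2], [0.2, 1.2], [-0.2, 1.4], [0.2, -0.5]]
(0, -120, 0) [ 538.  -100.5   73.6] [ 537.9 -100.5   75. ]
(40, -50, 0) [594.9 -43.6  76.4] [595.  -43.5  75. ]
(-60, 60, 0) [527.5  89.1  74.3] [527.5  89.   75. ]
(35, 80, 0) [624.7  83.6  72.9] [624.5  83.2  75. ]
rear [ 22.2 -84. ]
rear [-18.9 -86.9]
front/pad [20.8 -6.1]
front/pad [-19.3  -6. ]
front/pad [-73.1 -14.8]
front/pad [ -71.9 -120.3]
front/pad [ -47.7 -119.2]
side rear [-19.6 -85.7]
side rear [ 19.  -80.7]
side rear [-12.8 -84. ]
side rear [ 13.2 -80.5]
```

The nest is at about (569.6, 15.5) with yaw -0.267 rad, and the carrier's rear is at nest y of about -85, which fits the given range. I'll raise the arm and travel first, clear of the scanner.

Call:
{"op": "move_arm", "data": {
  "targets": [
    [0,0,-0.02,0,0,0.1,0.495],
    [0,0,-0.05,0,0,0.2,0.495],
    [0,0,-0.22,0.2,-0.8,0.2,0.495],
    [0,0,-0.22,0.2,-0.8,0.2,0.495],
    [0,0,-0.22,0.2,-0.8,0.2,0.495],
    [0,0,-0.22,0.2,-0.8,0.2,0.495],
    [0,0,-0.22,0.2,-0.8,0.2,0.495],
    [0,0,-0.22,0.2,-0.8,0.2,0.495],
    [0,0,-0.22,0.2,-0.8,0.2,0.495],
    [0,0,-0.22,0.2,-0.8,0.2,0.495]
  ]
}}

```text
time: 1.1
ee_pos: [395.1, 215.4, 334.8]
eef_rot: [[0.963, -0.271, -0.001], [-0.271, -0.963, 0.0], [-0.001, -0.0, -1.0]]
wrist_force: [1.4, 0.3, -0.7]
grip_width: 46.0
```

Call:
{"op": "move_arm", "data": {
  "targets": [
    [0,0,0.001,0.232,-0.592,0,0.495],
    [0,0,0.001,0.232,-0.592,0,0.495],
    [0,0,0.001,0.232,-0.592,0,0.495],
    [0,0,0.001,0.232,-0.592,0,0.495],
    [0,0,0.001,0.232,-0.592,0,0.495],
    [0,0,0.001,0.232,-0.592,-0.1,0.495],
    [0,0,0.001,0.232,-0.592,-0.2,0.495],
    [0,0,0.001,0.232,-0.592,-0.3,0.495],
    [0,0,0.001,0.232,-0.592,-0.4,0.495],
    [0,0,0.001,0.232,-0.592,-0.4,0.495]
  ]
}}

```text
time: 2.1
ee_pos: [509.4, -80.7, 130.1]
eef_rot: [[0.964, -0.266, -0.006], [-0.266, -0.964, 0.001], [-0.006, 0.0, -1.0]]
wrist_force: [-0.5, -0.2, -0.8]
grip_width: 46.1
```

```bash
python3 - <<'E'
from station import manip, read_camera
import cv2,pickle
s=manip.read_state(); print(s['ee_pos'],s['wrist_force'],s['time'])
for n in("top","side"):
    c=read_camera(n); pickle.dump(dict(c),open(n+"1.pkl","wb"))
    i=c["color"]; i=i[120:270,180:340] if n=="top" else i[100:240,200:360]
    cv2.imwrite(f"pics/{n}1.png",cv2.resize(i,None,fx=4,fy=4,interpolation=cv2.INTER_CUBIC))
E
```

```text
[509.36086349 -80.7494693  130.0560077 ] [-0.48884599 -0.22200841 -0.75883282] 2.1
```

View pics/side1.png

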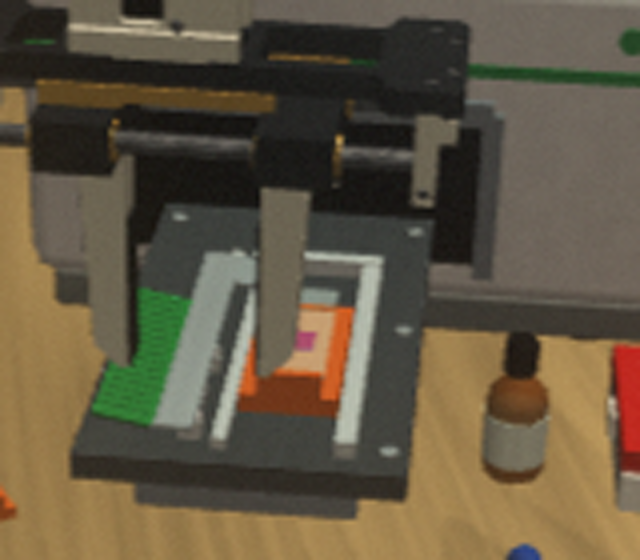

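View pics/top1.png

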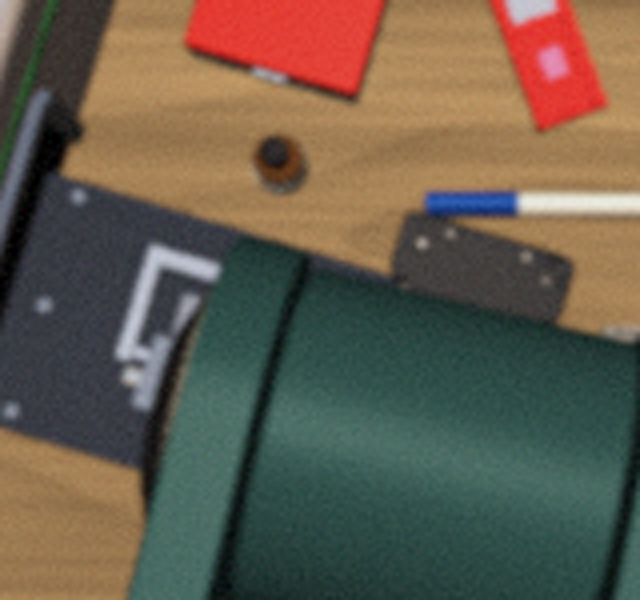

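```bash
python3 - <<'E'
from fit import *
p=[569.6,15.5,-.267]
S=pickle.load(open("side1.pkl","rb"))
a=np.array([.964,-.266,0]);tc=np.array([509.4,-80.7,113]);b=np.array([.266,.964,0])
for s in(-23,-40.5,23,40.5):
  for d in (-7.5,7.5): print(s,d,((proj(S,tc+a*s+b*d)-[200,100])*4+2).round(0))
Ri=np.array([[np.cos(p[2]),np.sin(p[2])],[-np.sin(p[2]),np.cos(p[2])]])
print("tcp nest",Ri@(tc[:2]-p[:2]))
print("target", W(p,(-29,-108,0)))
i=S["color"][150:220,205:285];cv2.imwrite("pics/side1c.png",cv2.resize(i,None,fx=8,fy=8,interpolation=cv2.INTER_CUBIC))
E
```

```text
-23 -7.5 [134. 361.]
-23 7.5 [140. 342.]
-40.5 -7.5 [ 87. 358.]
-40.5 7.5 [ 95. 339.]
23 -7.5 [256. 369.]
23 7.5 [260. 350.]
40.5 -7.5 [302. 372.]
40.5 7.5 [306. 353.]
tcp nest [ -32.68561362 -108.67442506]
target [513.13295995 -81.02188036  75.        ]
```

View pics/side1c.png

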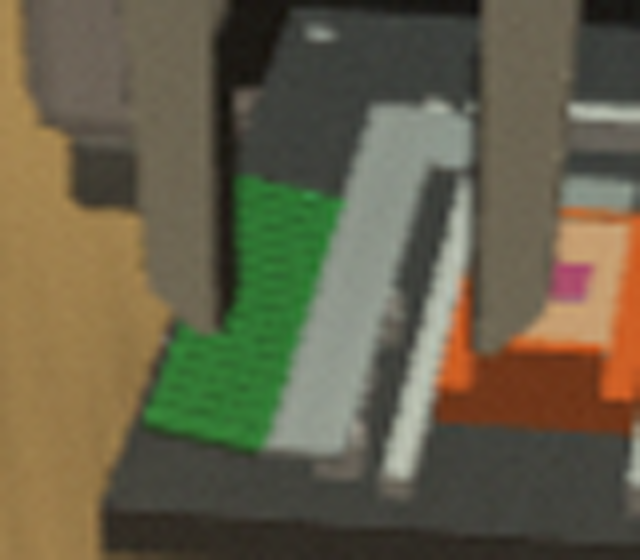

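The side view shows the left tip over the green pad and the right tip behind the carrier. The tips are bevelled, so contact will be near their inner edges. I'll widen the opening slightly and go down in steps.

Call:
{"op": "move_arm", "data": {
  "targets": [
    [0,0,0,0.007,0,0,0.56],
    [0,0,0,0.007,0,-0.02,0.56],
    [0,0,0,0.007,0,-0.03,0.56],
    [0,0,0,0.007,0,-0.04,0.56],
    [0,0,0,0.007,0,-0.04,0.56],
    [0,0,0,0.007,0,-0.04,0.56]
  ]
}}

```text
time: 2.8
ee_pos: [512.9, -80.4, 111.1]
eef_rot: [[0.964, -0.266, -0.007], [-0.265, -0.964, 0.002], [-0.007, 0.0, -1.0]]
wrist_force: [0.4, 1.1, 0.0]
grip_width: 52.1
```

Call:
{"op": "move_arm", "data": {
  "targets": [
    [0,0,0,0,0,-0.006,0.56],
    [0,0,0,0,0,-0.01,0.56],
    [0,0,0,0,0,-0.014,0.56],
    [0,0,0,0,0,-0.014,0.56]
  ]
}}

```text
time: 3.2
ee_pos: [512.8, -80.4, 104.0]
eef_rot: [[0.964, -0.266, -0.007], [-0.266, -0.964, 0.002], [-0.007, 0.0, -1.0]]
wrist_force: [-0.4, -0.1, 3.5]
grip_width: 52.2
```

Call:
{"op": "move_arm", "data": {
  "targets": [
    [0,0,0,0,0,-0.004,0.56],
    [0,0,0,0,0,-0.006,0.56],
    [0,0,0,0,0,-0.006,0.56]
  ]
}}

```text
time: 3.5
ee_pos: [512.7, -80.4, 100.9]
eef_rot: [[0.964, -0.265, -0.007], [-0.265, -0.964, 0.002], [-0.008, 0.0, -1.0]]
wrist_force: [-2.9, 1.1, 5.0]
grip_width: 51.9
```

Call:
{"op": "move_arm", "data": {
  "targets": [
    [0,0,0,0,0,-0.003,0.56],
    [0,0,0,0,0,-0.003,0.56]
  ]
}}

```text
time: 3.7
ee_pos: [512.6, -80.4, 99.5]
eef_rot: [[0.964, -0.266, -0.007], [-0.266, -0.964, 0.002], [-0.008, 0.0, -1.0]]
wrist_force: [-2.4, 1.5, 6.4]
grip_width: 52.2
```

Call:
{"op": "move_arm", "data": {
  "targets": [
    [0,0,0,0,0,-0.002,0.56],
    [0,0,0,0,0,-0.002,0.56]
  ]
}}

```text
time: 3.9
ee_pos: [512.6, -80.3, 98.6]
eef_rot: [[0.964, -0.265, -0.007], [-0.265, -0.964, 0.002], [-0.008, 0.0, -1.0]]
wrist_force: [-3.3, 0.2, 6.2]
grip_width: 52.4
```

```bash
cat > look.py <<'E'
import sys
from station import manip, read_camera
import cv2,pickle
s=manip.read_state(); print(s['ee_pos'],s['wrist_force'],s['time'],s['grip_width'])
k=sys.argv[1]
c=read_camera("side"); pickle.dump(dict(c),open(f"side{k}.pkl","wb"))
i=c["color"][140:230,210:320]
cv2.imwrite(f"pics/side{k}.png",cv2.resize(i,None,fx=6.5,fy=6.5,interpolation=cv2.INTER_CUBIC))
E
python3 look.py 2
```

```text
[512.62653161 -80.31405159  98.596222  ] [-3.25757943  0.15166976  6.18351602] 3.9 52.36631984277905
```

View pics/side2.png

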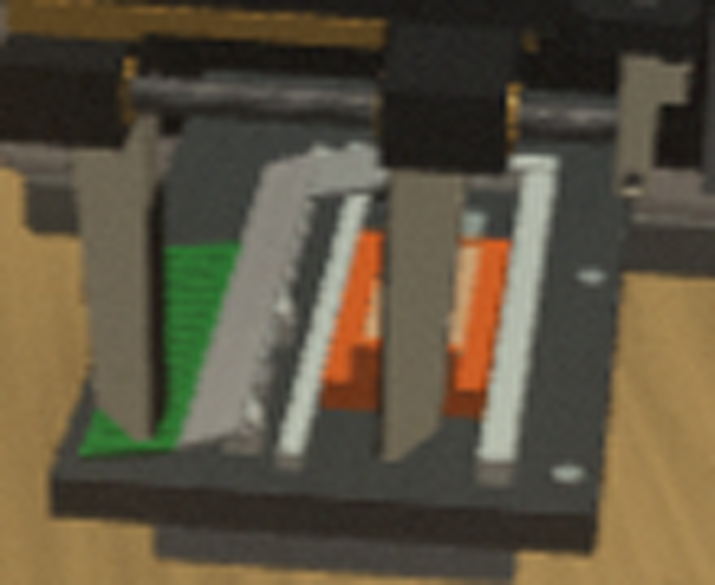

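The picture shows the clip rocked up, with the pad sloping down outwards, the jaw (340,165) raised, and the right tip behind the carrier. Now I'll push along nest +y (world direction 0.264, 0.965).

Call:
{"op": "move_arm", "data": {
  "targets": [
    [0,0,0,0.0016,0.0058,0,0.56],
    [0,0,0,0.0032,0.0116,0,0.56],
    [0,0,0,0.0048,0.0174,0,0.56],
    [0,0,0,0.0064,0.0232,0,0.56],
    [0,0,0,0.0079,0.029,0,0.56],
    [0,0,0,0.0095,0.0347,0,0.56],
    [0,0,0,0.0111,0.0405,0,0.56],
    [0,0,0,0.0127,0.0463,0,0.56],
    [0,0,0,0.0142,0.0521,0,0.56],
    [0,0,0,0.0158,0.0579,0,0.56]
  ]
}}

```text
time: 4.95
ee_pos: [520.8, -51.9, 99.0]
eef_rot: [[0.964, -0.266, -0.007], [-0.266, -0.964, 0.0], [-0.007, 0.001, -1.0]]
wrist_force: [-1.9, -5.2, 6.3]
grip_width: 52.5
```

```bash
python3 look.py 3
```

```text
[520.81821514 -51.8666131   99.04284632] [-1.86520747 -5.20088368  6.32965702] 4.95 52.46679374756816
```

View pics/side3.png

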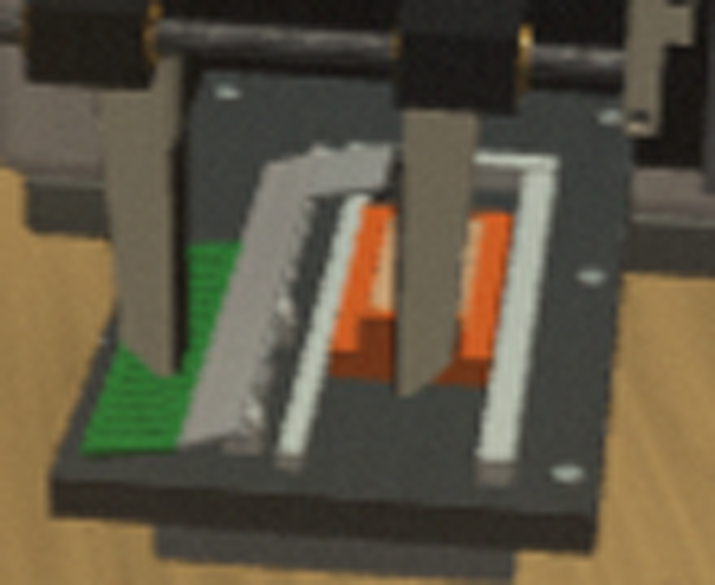

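Call:
{"op": "move_arm", "data": {
  "targets": [
    [0,0,0,0.0016,0.0058,-0.001,0.56],
    [0,0,0,0.0032,0.0116,-0.001,0.56],
    [0,0,0,0.0048,0.0174,-0.001,0.56],
    [0,0,0,0.0064,0.0232,-0.001,0.56],
    [0,0,0,0.0079,0.029,-0.001,0.56],
    [0,0,0,0.0095,0.0347,-0.001,0.56],
    [0,0,0,0.0111,0.0405,-0.001,0.56],
    [0,0,0,0.0127,0.0463,-0.001,0.56]
  ]
}}

```text
time: 5.8
ee_pos: [527.6, -28.9, 99.1]
eef_rot: [[0.964, -0.266, -0.006], [-0.266, -0.964, -0.001], [-0.005, 0.002, -1.0]]
wrist_force: [-1.6, -4.7, 7.4]
grip_width: 52.2
```

```bash
python3 look.py 4
```

```text
[527.60050517 -28.88017615  99.06323714] [-1.59440934 -4.68805525  7.40848231] 5.8 52.215998000197146
```

View pics/side4.png

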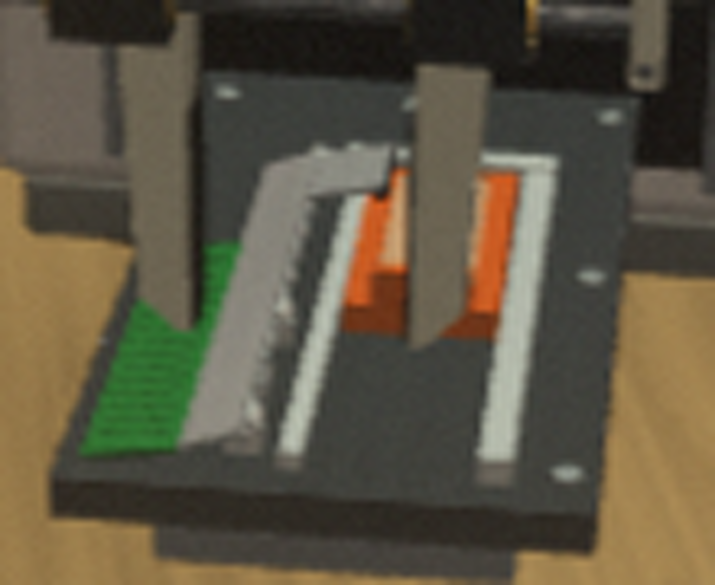

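The carrier is under the raised nose, about 6 mm short. I'll make the final approach in small steps and watch the force.

Call:
{"op": "move_arm", "data": {
  "targets": [
    [0,0,0,0.0008,0.0029,-0.001,0.56],
    [0,0,0,0.0016,0.0058,-0.001,0.56],
    [0,0,0,0.0024,0.0087,-0.001,0.56],
    [0,0,0,0.0026,0.0097,-0.001,0.56]
  ]
}}

```text
time: 6.25
ee_pos: [529.3, -24.2, 99.0]
eef_rot: [[0.964, -0.265, -0.005], [-0.266, -0.964, -0.002], [-0.004, 0.003, -1.0]]
wrist_force: [-1.2, -4.5, 6.3]
grip_width: 52.3
```

Call:
{"op": "move_arm", "data": {
  "targets": [
    [0,0,0,0.0005,0.002,0,0.56],
    [0,0,0,0.0008,0.003,0,0.56]
  ]
}}

```text
time: 6.45
ee_pos: [529.6, -23.7, 99.3]
eef_rot: [[0.964, -0.266, -0.005], [-0.266, -0.964, -0.004], [-0.004, 0.005, -1.0]]
wrist_force: [-5.6, -11.1, 6.9]
grip_width: 52.1
```

Call:
{"op": "move_arm", "data": {
  "targets": [
    [0,0,0,0.0005,0.002,0,0.56],
    [0,0,0,0.0005,0.002,0,0.56]
  ]
}}

```text
time: 6.65
ee_pos: [529.7, -23.7, 99.5]
eef_rot: [[0.964, -0.266, -0.006], [-0.266, -0.964, -0.006], [-0.004, 0.007, -1.0]]
wrist_force: [-5.6, -8.7, 6.1]
grip_width: 52.1
```

Call:
{"op": "move_arm", "data": {
  "targets": [
    [0,0,0,0.001,0.004,-0.001,0.56],
    [0,0,0,0.001,0.004,-0.001,0.56]
  ]
}}

```text
time: 6.85
ee_pos: [529.8, -23.4, 99.2]
eef_rot: [[0.964, -0.267, -0.007], [-0.267, -0.964, -0.01], [-0.004, 0.012, -1.0]]
wrist_force: [-8.4, -16.3, 7.4]
grip_width: 52.2
```

```bash
python3 look.py 5
```

```text
[529.77233157 -23.40988773  99.18626659] [ -8.40952561 -16.26967152   7.40696493] 6.85 52.19130204280545
```

View pics/side5.png

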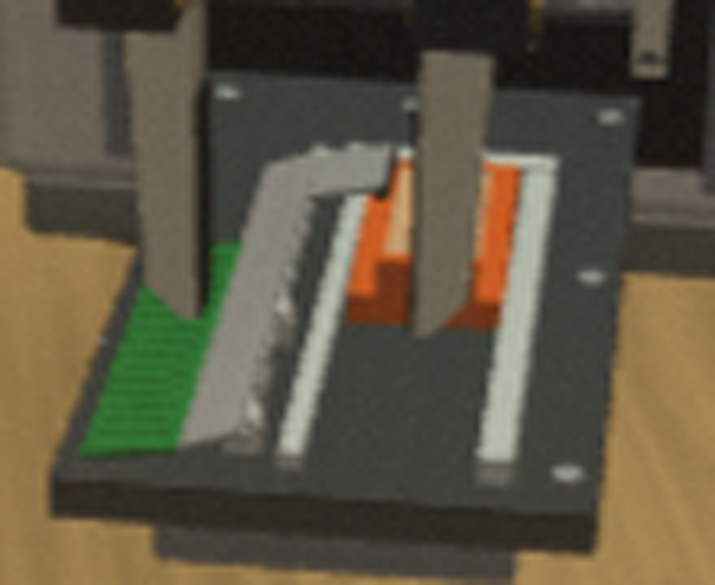

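The carrier's front is against the stop (480–520,160) and the push force rose to 18 N with no further travel. I'll back the pusher off with the pad still held down, then lift.

Call:
{"op": "move_arm", "data": {
  "targets": [
    [0,0,0,-0.0016,-0.0058,0,0.56],
    [0,0,0,-0.003,-0.011,0,0.56],
    [0,0,0,-0.003,-0.011,0,0.56]
  ]
}}

```text
time: 7.2
ee_pos: [528.7, -28.9, 99.7]
eef_rot: [[0.964, -0.267, -0.005], [-0.267, -0.964, -0.009], [-0.003, 0.01, -1.0]]
wrist_force: [-1.5, 1.5, 5.9]
grip_width: 52.3
```

```bash
python3 look.py 6
```

```text
[528.67516183 -28.87993827  99.72782199] [-1.49628037  1.48599438  5.90939956] 7.2 52.34709884048981
```

View pics/side6.png

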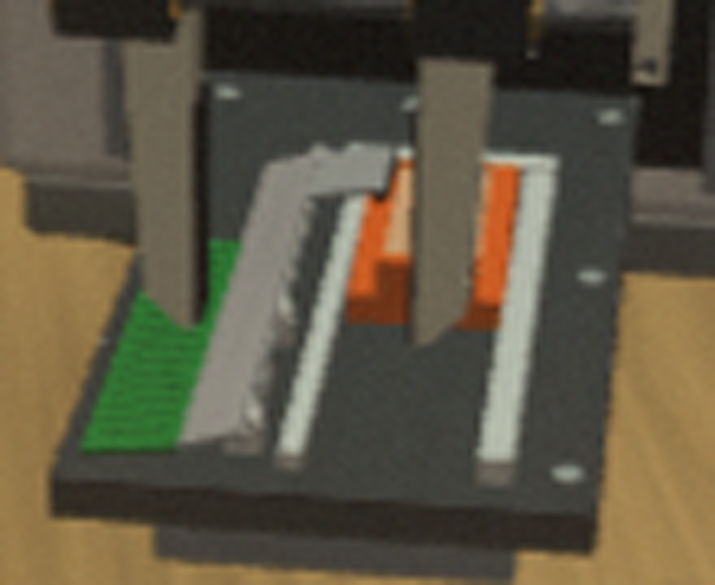

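The carrier stayed home with the tip clear of it, so I'll lift now.

Call:
{"op": "move_arm", "data": {
  "targets": [
    [0,0,0,0,0,0.005,0.56],
    [0,0,0,0,0,0.01,0.56],
    [0,0,0,0,0,0.015,0.56],
    [0,0,0,0,0,0.02,0.56],
    [0,0,0,0,0,0.03,0.56],
    [0,0,0,0,0,0.08,0.56],
    [0,0,0,0,0,0.15,0.56],
    [0,0,0,0,0,0.22,0.56],
    [0,0,0,0,0,0.3,0.56]
  ]
}}

```text
time: 8.15
ee_pos: [528.3, -28.8, 250.9]
eef_rot: [[0.964, -0.267, -0.006], [-0.267, -0.964, -0.009], [-0.004, 0.011, -1.0]]
wrist_force: [0.3, 0.1, -0.6]
grip_width: 52.2
```

Call:
{"op": "move_arm", "data": {
  "targets": [
    [0,0,0,-0.1,-0.2,0.1,0.56],
    [0,0,0,-0.2,-0.3,0.1,0.56],
    [0,0,0,-0.3,-0.4,0.1,0.56],
    [0,0,0,-0.3,-0.4,0.1,0.56],
    [0,0,0,-0.3,-0.4,0.1,0.56],
    [0,0,0,-0.3,-0.4,0.1,0.56]
  ]
}}

```text
time: 8.75
ee_pos: [375.7, -231.6, 302.2]
eef_rot: [[0.963, -0.271, -0.005], [-0.271, -0.963, -0.011], [-0.002, 0.012, -1.0]]
wrist_force: [-0.1, -0.9, 0.1]
grip_width: 52.0
```

```bash
python3 look.py 7; python3 - <<'E'
from station import read_camera
import cv2,pickle
c=read_camera("top");pickle.dump(dict(c),open("top7.pkl","wb"));cv2.imwrite("pics/top7.png",cv2.resize(c["color"][150:270,160:320],None,fx=5,fy=5,interpolation=cv2.INTER_CUBIC))
E
```

```text
[ 375.66709305 -231.5604898   302.18115731] [-0.08892642 -0.89434196  0.1110198 ] 8.75 52.041054340777826
```

View pics/side7.png

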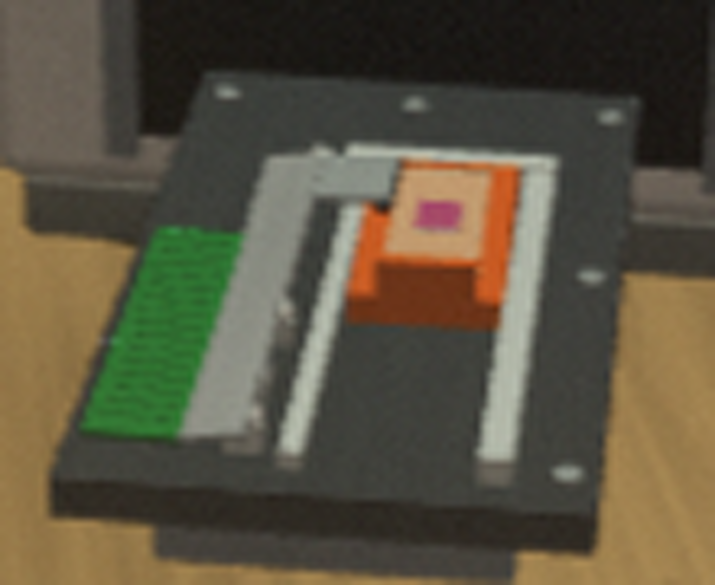

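View pics/top7.png

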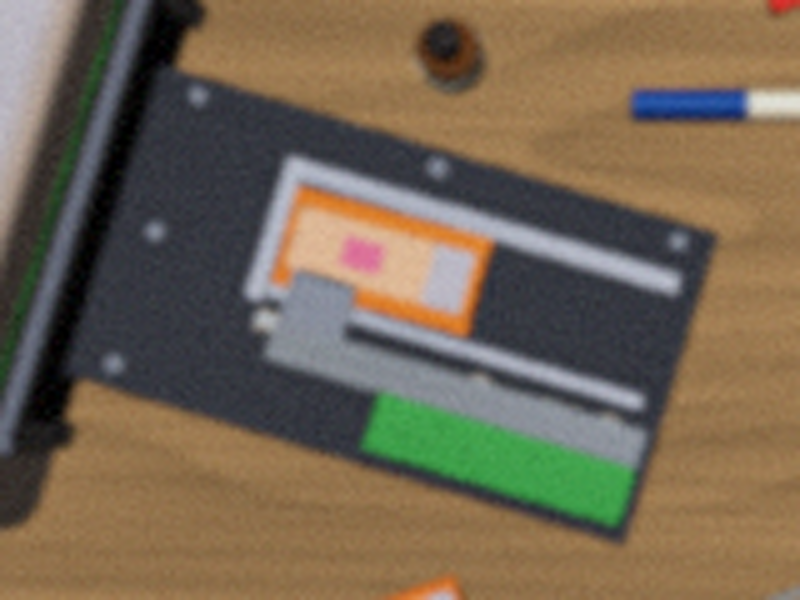

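Both views show the carrier against the stop (top crop 285,235) with the jaw closed on it and nothing else moved. Handing in.

```bash
python3 -c "
from station import ticket
print(ticket.hand_in())"
```

```text
the job is handed in; nothing more can be done
None
```

The orange carrier is loaded: it sits fully home against the end stop with the clip closed on it. I handed the job in just after 8.75 s on the robot's clock.

- **Clip:** one fingertip held the green pad down at 6–7 N, close to its stop by my estimate. The jaw stayed clear of the carrier until it was home.
- **Push:** the other fingertip pushed the tab about 45 mm. At the stop the push force rose to about 18 N with no further travel. By calibration the carrier's rear face was then about 1 mm short of nominal home, which is within the camera's 2 mm accuracy.
- **Release:** I backed the pushing fingertip off first with the pad still held down, then lifted straight up. The carrier did not move.
- **Last checks:** both cameras show the carrier's front edge at the stop and the jaw resting on it. The gripper is well clear, with under 1 N at the wrist. The stage and the bench close around it look as they did at the start. I did not compare the rest of the bench in a final picture, but the arm crossed it only well above the objects. No check failed.

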